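Index a well plate under a fixed pointer and record the reading

TASK

Slide the carrier, which has a black knob, until the red spot of the sample disc is under the brass pointer, its tip over the white dot in the middle of the spot, and keep it still there for a good second as the reference. Then slide it on until the pointer stands over the white dot of the blue spot, let go, and press the orange record key fully down and let it come up again, the carrier left where it is. Do not touch the sample disc, press the key at no other time, and do not disturb the things standing around.

Things in the scene. Friction and masses are not known exactly. Their poses are not given: they have to be found in the camera images.
- pointer_tip (a point): point of the brass pointer, 78 mm above the worktop, 11 mm above the tops of the spots; it points straight down and is fixed to the grey stage base. It hangs from a thin steel arm (top 108 mm above the worktop) that comes from a post 160 mm to the stage's +y side (clamp on the post reaches 114 mm high)
- carrier_knob (a point): centre of the black round knob of the carrier, where it is gripped: 26 mm across, 30 mm high; this point is on its axis, 78 mm above the worktop, the knob's top 90, its underside 60, the steel tongue below 46. It stands 115 mm from the disc's centre, on the robot's side (stage -x). Moving the knob horizontally moves carrier and disc by the same amount, without turning
- stage: grey base plate of the stage, 215 x 360 x 12 mm, fixed to the worktop. Origin on the worktop straight under the pointer tip; x (away from the robot) and y run along the two slides; z up. It reaches from -130 to +85 mm in x and +-180 mm in y
- slide_x (a joint): position of the lower slide along the stage's x (m), + away from the robot; stops at -0.045 and +0.058; friction about 1.2 N, no spring: it stays where it is left. At slide_x = carrier = 0 the disc is centred under the pointer; no spot needs more than +-0.030
- carrier (a joint): position of the carrier on the upper slide along the stage's y (m); stops at -0.060 and +0.060; friction about 1.2 N, no spring: it stays where it is left; no spot needs more than +-0.030
- sample_disc: white round sample disc 84 mm across, 18 mm thick, top 64 mm above the worktop, clamped in the carrier: it rides with it and does not turn. Origin: centre of its underside. Four coloured spots stand 23 to 30 mm from its centre; the angle at which it is clamped varies from job to job
- spot_red (a point): centre of the red spot on the disc: a red boss 17 mm across and 3 mm high with a white centre dot 8 mm across; this point is on its top, 67 mm above the worktop
- spot_blue (a point): centre of the blue spot on the disc: a blue boss 17 mm across and 3 mm high with a white centre dot 8 mm across; this point is on its top, 67 mm above the worktop
- spot_green (a point): centre of the green spot on the disc: a green boss 17 mm across and 3 mm high with a white centre dot 8 mm across; this point is on its top, 67 mm above the worktop; not used
- spot_yellow (a point): centre of the yellow spot on the disc: a yellow boss 17 mm across and 3 mm high with a white centre dot 8 mm across; this point is on its top, 67 mm above the worktop; not used
- record_key_top (a point): centre of the top of the orange round push key, 28 mm across, in a black housing at the stage's near right corner (-100, -148 mm in the stage's x, y). Up, its top is 34 mm above the worktop; the housing, 44 mm across, reaches 24 mm. It goes straight down
- record_key (a joint): travel of the key (m): 0 up, 0.006 fully pressed; a spring of about 5 N at full travel returns it
- specimen_cup: bystander: specimen cup with a blue lid, 61 mm across, 67 mm high, loose; origin centre of underside
- dropper: bystander: brown dropper bottle, 34 mm across, 102 mm high, loose; origin centre of underside
- pen: bystander: blue pen, 145 mm long, lying loose; origin centre of underside

How it is judged:
On the way, in this order (a step that is already met when the one before it is completed fails the run):
1. the red spot's centre is kept still within 4 mm of the pointer, seen from above, for 0.7 s (horizontal distance between pointer_tip and spot_red below 0.004 m and velocity of joint slide_x between -0.01 and 0.01 m/s and velocity of joint carrier between -0.01 and 0.01 m/s), for 0.7 s.
2. the blue spot's centre is at rest within 4 mm of the pointer, seen from above, the fingers off the carrier and the key up (horizontal distance between pointer_tip and spot_blue below 0.004 m and contact force between the fingers and carrier below 0.1 N and value of joint record_key below 0.0015 m and velocity of joint slide_x between -0.01 and 0.01 m/s and velocity of joint carrier between -0.01 and 0.01 m/s), for 0.2 s.
3. the record key is pressed down (4.5 mm or more of its 6 mm) with the blue spot under the pointer (horizontal distance between pointer_tip and spot_blue below 0.004 m and value of joint record_key above 0.0045 m), for 0.05 s.
At the end, for the whole second after the job is handed in: the blue spot's centre is at rest within 4 mm of the pointer seen from above, and the record key is up again (horizontal distance between pointer_tip and spot_blue below 0.004 m and value of joint record_key below 0.0015 m and velocity of joint slide_x between -0.01 and 0.01 m/s and velocity of joint carrier between -0.01 and 0.01 m/s); the robot touches nothing.
It fails at once if the gripper touches the sample disc with more than 1 N (contact force between the arm and sample_disc above 1 N).
It fails at once if the fingers touch the sample disc with more than 1 N (contact force between the fingers and sample_disc above 1 N).
It fails at once if the record key is pressed while the blue spot is more than 6 mm off the pointer (value of joint record_key above 0.0045 m and not (horizontal distance between pointer_tip and spot_blue below 0.006 m)).
It fails at once if the specimen cup, dropper bottle or pen is moved by more than 20 mm (distance of any of specimen_cup, dropper, pen from where it was at the start of the episode above 0.02 m).
It also fails if it takes over 48 s, if anything falls off the work surface, if the arm or the gripper's body presses on something with over 40 N, if the wrist force passes 120 N, or if a joint passes its speed limit or range.

ROBOT

A 6-joint arm with a two-finger parallel gripper is mounted at the origin on a cart in front of the work surface, level with it; the furniture and walls round the work are solid. World frame = base frame: x ahead of the robot, y to its left, z up, the work surface at z = 0. Lengths are in m, angles in rad, forces in N, time in s.
With the tool pointing down it reaches from about 0.375 to 0.9 m from the base axis. Payload 3.1 kg.
Tool frame: the origin (TCP) lies on the centre line of the jaws, within the pads' length; the fingertips stand 22 mm ahead of it and the grasp point (between the pads) lies 3 mm ahead of it; z points along the fingers, y is the line along which they close (so a half turn about z gives the same grasp; the last joint's range is limited). The gripper opens to 85 mm and grips with 20 to 120 N. Pads are 22 mm wide; open, the fingers measure 114 mm over their backs; the gripper's body (76 mm by 85 mm) begins 54 mm behind the grasp point. The pads swing forward as they close: fully open they stand 13 mm farther back than shut.
Start: joints at [1.147, 0.527, 1.433, -0, 1.181, -0.178], TCP at [0.151, 0.606, 0.253] pointing down, gripper open.
Joint ranges: [-3.08, 3.08], [-0.75, 2.2], [0.22, 2.44], [-1.43, 4.57], [0, 2.65], [-2.85, 2.85]. Speed limits (rad/s): [2.79, 2.79, 3.14, 3.14, 3.14, 3.14].

INTERFACE

Orientations are given as a unit quaternion [x, y, z, w].
In Python, from station import manip, optics, probe_bus, ticket gives the robot as it stands (manip), with the cameras (optics), the readings (probe_bus) and the job (ticket).
- The arm moves only by the tool step_hand, called after "Request:" by a JSON object that holds its "op" and its "data", one argument or row to a line. Schema: {"type":"object","properties":{"steps":{"type":"array","items":{"type":"object","properties":{"trans":{"type":"array","items":{"type":"number"},"minItems":3,"maxItems":3},"rz":{"type":"number"},"jaw":{"type":"number"}},"additionalProperties":false,"required":["jaw"]},"minItems":1,"maxItems":20},"squeeze":{"type":"number"},"only":{"type":"string"},"quiet":{"type":"boolean"},"lines":{"type":"string"}},"required":["steps"],"additionalProperties":false}. steps is a list of rows, 1 to 20 of them, each an object with the fields trans (a list: dx, dy, dz in m), rz (a turn about the tool's z in rad), jaw (the opening from 0.0 (shut) to 1.0 (fully open)); a field left out counts as zero (the opening has to be given); each row is the pose to reach, as a shift and turn from the pose commanded when the call began, along the tool's axes at that moment; what a row does not reach only later rows make up. A row lasts 1/10 s, in which the tool goes at most 0.05 m and 0.15 rad, less where a joint would pass 70% of its speed; a pose out of reach is approached as far as the arm can. The fingers move at their own pace and stop on an object; squeeze is the grip in N (left out, the last holds). Time passes only in rows, so rows that do not move let the fingers close. The tool returns the time, the measured TCP pose, the force, the opening and the grip force at its end. only (a regular expression) keeps the lines of the reply that match it, lines (a string "A,B") keeps lines A to B, and quiet returns only ok. Input that does not fit is refused with a message, and nothing moves.
- probe_bus.sense(): the state, without advancing time (a new reading comes with each control period).
- optics.snapshot(name): name is "scene" or "top" or "wrist"; returns a dict with "pixels" (400x640x3 uint8, red, green, blue), "range_z" (400x640 float32, m along the optical axis (not along the pixel's ray), 0 where there is no reading), "fov_y" (degrees; the focal length in pixels is half the picture's height over the tangent of half this angle, whatever the lens; pixels are square), "cx", "cy" (the principal point, pixels), "R" (3x3) and "t" (3): a world point X has camera coordinates R X + t; the wrist camera has in their place "hand_eye" (4x4, takes a point from camera to tool coordinates, whose origin is the TCP and whose axes are the flange's). Camera axes: x right, y down, z forward; pixel columns grow to the right and rows downward; lengths in m; the calibration is good to about 2 mm. A picture is of the moment at which its call begins: read the wrist's pose just before it.
- ticket.sign_off(): hands the job in; it is judged then, once.
The state is a dict: "t": time; "q": joint angles; "qd": joint speeds; "tau": joint torques, N m; "tcp_pos": TCP position; "tool_rot": TCP orientation; "force": force on the tool from outside, world axes, zero at the start; "ft_torque": the same for the moment, N m; "finger_gap": opening from 0.0 (shut) to 1.0 (fully open); "gripper_force": force on a finger pad.
Only numpy, scipy, OpenCV 4.12 (cv2) and the standard library are available. Lean on these libraries where they do the work, as an engineer would, in place of code of your own. Each camera call takes 0.05 s, during which the arm holds its last target. There are 200 camera calls.

## Working session

There is one attempt and no reset: what is moved stays moved. The work goes in short steps, Python scripts to look and compute and a tool call to move; the robot and the scene stay as the last step left them, time stands still between calls to the robot, and variables do not carry over. Pictures are saved under pics/ and viewed, at most 10 in all, crops included, and the job is handed in when it is done.

```bash
ls; mkdir -p pics
```

Create h.py:
```python
import numpy as np, cv2
from station import manip, optics, probe_bus, ticket
def snap(n,png=None):
    s=probe_bus.sense(); d=optics.snapshot(n)
    if png: cv2.imwrite('pics/'+png,cv2.cvtColor(d['pixels'],cv2.COLOR_RGB2BGR))
    return s,d
def world(s,d,u,v,z=None,name=None):
    f=200/np.tan(np.radians(d['fov_y'])/2)
    ray=np.array([(u-d['cx'])/f,(v-d['cy'])/f,1.0])
    R=np.array(d['R']);t=np.array(d['t'])
    if z is None: return R.T@(ray*d['range_z'][int(round(v)),int(round(u))]-t)
    o=-R.T@t; r=R.T@ray
    return o+r*(z-o[2])/r[2]
```

Run:
```python
from h import *
s,d=snap('top','top1.png'); print(s['tcp_pos'],s['tool_rot'],s['t'],d['R'],d['t'],d['fov_y'])
s,d=snap('scene','scene1.png')
```

```text
pics
station.py
[0.15115895 0.60574229 0.25233706] [ 1.22084703e-01  9.92519084e-01 -1.04520702e-03 -3.15718256e-04] 0.0 [[-0.0052658  -0.99989979  0.0131405 ]
 [-0.98978983  0.00333991 -0.1424954 ]
 [ 0.14243724 -0.01375669 -0.98970823]] [0.02556793 0.50695049 1.00827121] 53.717191891150286
```

View pics/top1.png

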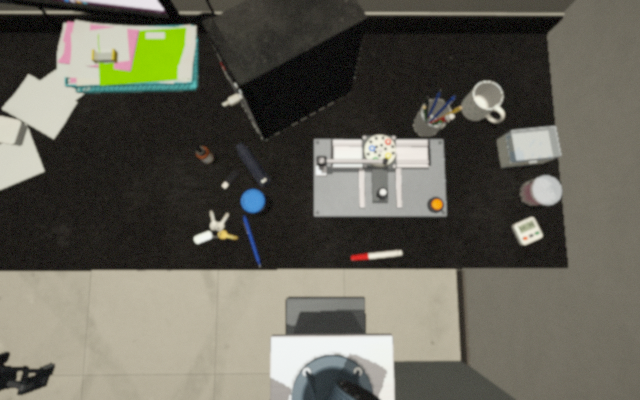

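View pics/scene1.png

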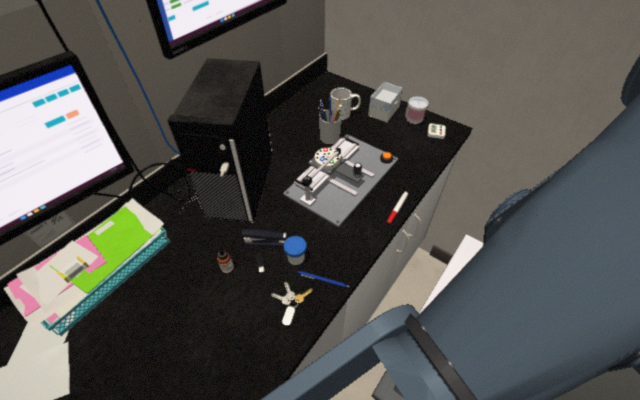

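The top view shows the stage at px (313–447, 138–217), the disc at (380,150), the knob at (382,193), the key at (436,205) and the post at (321,163). The cup, pen and dropper stand to the left of the stage. I'll enlarge the stage next.

Run:
```python
from h import *
s,d=snap('top')
im=cv2.cvtColor(d['pixels'],cv2.COLOR_RGB2BGR)
cv2.imwrite('pics/crop1.png',cv2.resize(im[128:223,308:453],None,fx=5.5,fy=5.5,interpolation=cv2.INTER_CUBIC))
for n,u,v,z in [('TL',314.5,139,.012),('TR',446,139,.012),('BR',446,216,.012),('BL',315,216.5,.012),('disc',380,150,.064),('knob',382.5,192.5,.09),('key',436,205,.034)]:
    print(n,world(s,d,u,v,z).round(4), world(s,d,u,v).round(4))
```

```text
TL [0.6753 0.0423 0.012 ] [0.6751 0.0423 0.0125]
TR [ 0.6748 -0.3229  0.012 ] [ 6.786e-01 -3.272e-01 -6.000e-04]
BR [ 0.4602 -0.3121  0.012 ] [ 4.614e-01 -3.162e-01 -3.000e-04]
BL [0.4602 0.0415 0.012 ] [0.4613 0.0416 0.0008]
disc [ 0.6297 -0.1297  0.064 ] [ 0.6291 -0.1294  0.0661]
knob [ 0.5126 -0.1288  0.09  ] [ 0.5124 -0.1285  0.0916]
key [ 0.4874 -0.2797  0.034 ] [0.3583 0.0377 1.0698]
```

View pics/crop1.png

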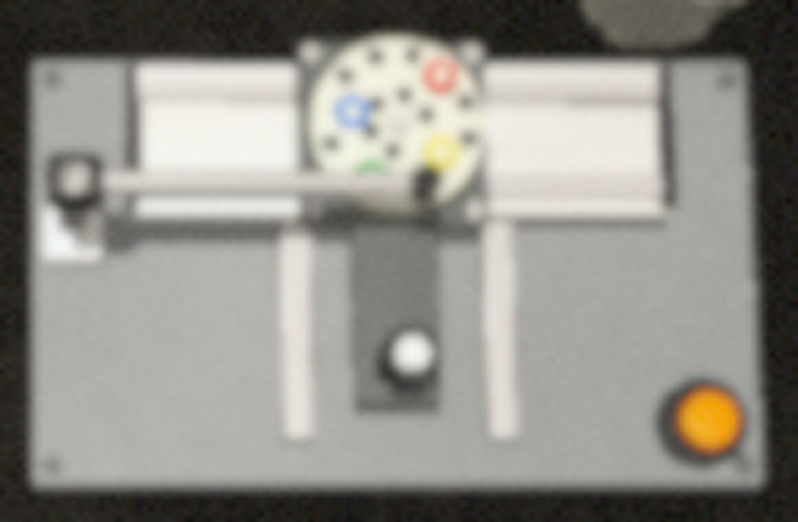

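The crop shows the disc centre near (395,125), red (440,75), blue (352,110), yellow (440,152), the pointer head at (425,185) and the knob top at (410,352). The stage is about square to the world axes, and I'll use the wrist camera to measure it from closer.

Run:
```python
from h import *
s,d=snap('wrist'); print(np.round(d['hand_eye'],4),d['fov_y'],d['cx'],d['cy'])
```

```text
[[-0.000e+00 -9.573e-01 -2.892e-01  7.290e-02]
 [ 1.000e+00 -3.000e-04  1.000e-03 -5.000e-04]
 [-1.100e-03 -2.892e-01  9.573e-01 -1.208e-01]
 [ 0.000e+00  0.000e+00  0.000e+00  1.000e+00]] 64.3581327037198 317.26865266767186 199.70327489758952
```

Request:
{"op": "step_hand", "data": {
  "steps": [
    {"trans":[-0.05, -0.037, 0], "jaw":1},
    {"trans":[-0.1, -0.074, 0], "jaw":1},
    {"trans":[-0.15, -0.111, 0], "jaw":1},
    {"trans":[-0.2, -0.148, 0], "jaw":1},
    {"trans":[-0.25, -0.185, 0], "jaw":1},
    {"trans":[-0.31, -0.23, 0], "jaw":1},
    {"trans":[-0.31, -0.23, 0], "jaw":1},
    {"trans":[-0.33, -0.28, 0], "rz":-0.05, "jaw":1},
    {"trans":[-0.35, -0.33, 0], "rz":-0.1, "jaw":1},
    {"trans":[-0.37, -0.38, 0], "rz":-0.15, "jaw":1},
    {"trans":[-0.39, -0.43, 0], "rz":-0.2, "jaw":1},
    {"trans":[-0.41, -0.48, 0], "rz":-0.245, "jaw":1},
    {"trans":[-0.43, -0.53, 0], "rz":-0.245, "jaw":1},
    {"trans":[-0.45, -0.58, 0], "rz":-0.245, "jaw":1},
    {"trans":[-0.468, -0.642, 0], "rz":-0.245, "jaw":1},
    {"trans":[-0.468, -0.642, 0], "rz":-0.245, "jaw":1},
    {"trans":[-0.468, -0.642, 0], "rz":-0.245, "jaw":1},
    {"trans":[-0.468, -0.642, 0], "rz":-0.245, "jaw":1}
  ]
}}

```text
t: 2.0
tcp_pos: [0.4508, -0.1335, 0.2534]
tool_rot: [0.002, 1.0, -0.001, 0.001]
force: [0.1, 0.8, 0.2]
finger_gap: 1.001
gripper_force: 0.0
```

Add to h.py:
```python
from scipy.spatial.transform import Rotation as Ro
def wsnap(png=None):
    s,d=snap('wrist',png); T=np.eye(4);T[:3,:3]=Ro.from_quat(s['tool_rot']).as_matrix();T[:3,3]=s['tcp_pos']
    M=np.linalg.inv(T@np.array(d['hand_eye'])); d['R'],d['t']=M[:3,:3],M[:3,3]
    return s,d
```

Run:
```python
from h import *
wsnap('w1.png')
```

```text
(no output)
```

View pics/w1.png

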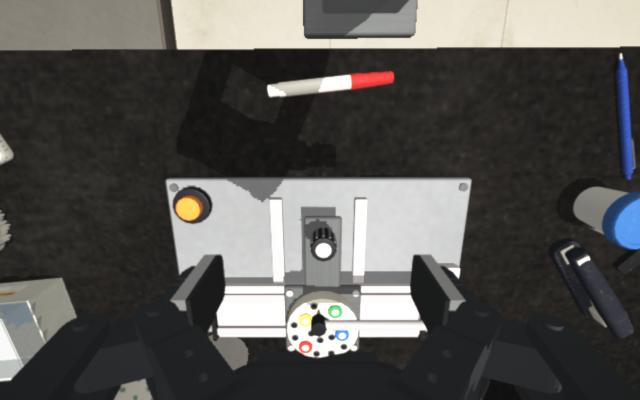

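The wrist view shows the near stage corners at (168,179) and (470,179), the key at (188,208), the knob top at (323,250), the pointer head at about (317,326), and spots red (305,347), blue (342,336), yellow (305,321) and green (335,312).

Add to h.py:
```python
def spots(s,d,box,z=.067):
    x0,y0,x1,y1=box; h=cv2.cvtColor(d['pixels'],cv2.COLOR_RGB2HSV)[y0:y1,x0:x1].astype(int); out={}
    for n,(a,b) in dict(red=(172,8),yellow=(20,34),green=(45,85),blue=(100,125)).items():
        H=h[...,0]; m=((H>=a)&(H<=b)) if a<b else ((H>=a)|(H<=b))
        m=(m&(h[...,1]>110)&(h[...,2]>70)).astype(np.uint8)
        k,l,st,c=cv2.connectedComponentsWithStats(m)
        if k<2: continue
        i=1+np.argmax(st[1:,4]); p=np.argwhere(l==i)[:,::-1].astype(np.int32)
        hull=cv2.convexHull(p); M=cv2.moments(hull); u,v=M['m10']/M['m00']+x0,M['m01']/M['m00']+y0
        out[n]=(round(u,1),round(v,1),int(st[i,4]),world(s,d,u,v,z).round(4))
    return out
```

Run:
```python
from h import *
s,d=wsnap()
for k,v in spots(s,d,(280,290,365,362)).items(): print(k,*v)
for n,u,v,z in [('L',168,179,.012),('R',470,179,.012),('knob',323,250,.09),('key',188,208,.034),('head',317,326,.108)]: print(n,world(s,d,u,v,z).round(4),world(s,d,u,v).round(4))
im=cv2.cvtColor(d['pixels'],cv2.COLOR_RGB2BGR)
cv2.imwrite('pics/crop2.png',cv2.resize(im[285:365,270:370],None,fx=7,fy=7,interpolation=cv2.INTER_CUBIC))
```

```text
red 302.4 348.6 83 [ 0.6524 -0.1497  0.067 ]
yellow 303.0 320.8 71 [ 0.6138 -0.1484  0.067 ]
green 332.2 312.4 63 [ 0.6028 -0.1152  0.067 ]
blue 338.8 336.2 65 [ 0.6351 -0.1071  0.067 ]
L [ 0.4604 -0.3055  0.012 ] [ 0.4613 -0.3072  0.0084]
R [0.4617 0.0469 0.012 ] [0.4639 0.0514 0.0027]
knob [ 0.5143 -0.1262  0.09  ] [ 0.5133 -0.1262  0.0921]
key [ 0.4889 -0.2771  0.034 ] [ 0.4887 -0.277   0.0344]
head [ 0.5884 -0.1323  0.108 ] [ 0.5861 -0.1323  0.1109]
```

View pics/crop2.png

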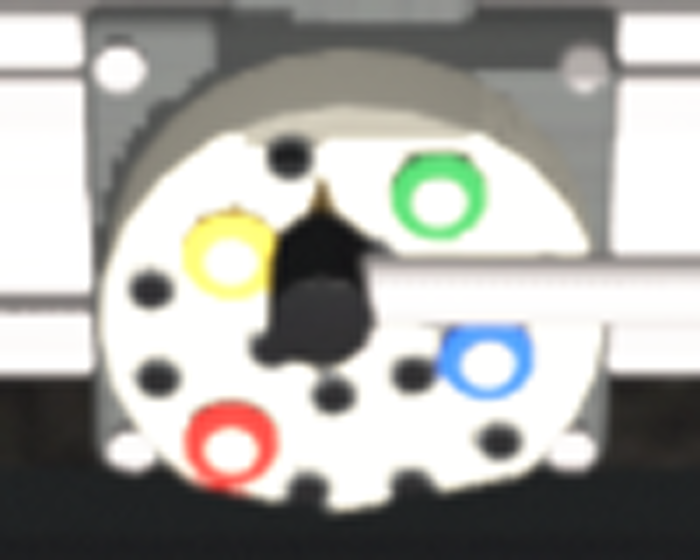

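The crop shows the brass tip at (321,180), the red dot at (230,450) and the blue dot at (488,364), all in 7x crop pixels.

Run:
```python
from h import *
s,d=wsnap()
P=lambda a,b,z:world(s,d,270+(a+.5)/7-.5,285+(b+.5)/7-.5,z).round(4)
t=P(321,181,.078);r=P(230,450,.067);b=P(488,364,.067);print(t,r,b,t-r,t-b)
print(s['tcp_pos'].round(4),Ro.from_quat(s['tool_rot']).as_matrix().round(4))
```

```text
[ 0.5912 -0.1321  0.078 ] [ 0.6518 -0.1476  0.067 ] [ 0.6347 -0.1047  0.067 ] [-0.0606  0.0155  0.011 ] [-0.0435 -0.0274  0.011 ]
[ 0.4494 -0.1298  0.253 ] [[-1.      0.0013 -0.001 ]
 [ 0.0013  1.      0.0011]
 [ 0.001   0.0011 -1.    ]]
```

Request:
{"op": "step_hand", "data": {
  "steps": [
    {"trans":[-0.04, 0.003, 0], "jaw":1},
    {"trans":[-0.064, 0.0036, 0], "jaw":1},
    {"trans":[-0.0645, 0.0036, 0.04], "jaw":1},
    {"trans":[-0.0645, 0.0036, 0.08], "jaw":1},
    {"trans":[-0.0645, 0.0036, 0.12], "jaw":1},
    {"trans":[-0.0645, 0.0036, 0.15], "jaw":1},
    {"trans":[-0.0645, 0.0036, 0.172], "jaw":1},
    {"trans":[-0.0645, 0.0036, 0.172], "jaw":1},
    {"trans":[-0.0645, 0.0036, 0.172], "jaw":1},
    {"trans":[-0.0645, 0.0036, 0.172], "jaw":0},
    {"trans":[-0.0645, 0.0036, 0.172], "jaw":0},
    {"trans":[-0.0645, 0.0036, 0.172], "jaw":0},
    {"trans":[-0.0645, 0.0036, 0.172], "jaw":0},
    {"trans":[-0.0645, 0.0036, 0.172], "jaw":0},
    {"trans":[-0.0645, 0.0036, 0.172], "jaw":0},
    {"trans":[-0.0645, 0.0036, 0.172], "jaw":0}
  ],
  "squeeze": 50
}}

```text
t: 3.75
tcp_pos: [0.5148, -0.1267, 0.0823]
tool_rot: [-0.0, 1.0, -0.0, 0.001]
force: [-0.4, 0.2, 5.3]
finger_gap: 0.291
gripper_force: 48.7
```

Request:
{"op": "step_hand", "data": {
  "steps": [
    {"trans":[0.01, 0.003, 0], "jaw":0},
    {"trans":[0.02, 0.006, 0], "jaw":0},
    {"trans":[0.03, 0.009, 0], "jaw":0},
    {"trans":[0.04, 0.012, 0], "jaw":0},
    {"trans":[0.05, 0.014, 0], "jaw":0},
    {"trans":[0.0605, 0.0155, 0], "jaw":0},
    {"trans":[0.0605, 0.0155, 0], "jaw":0},
    {"trans":[0.0605, 0.0155, 0], "jaw":0}
  ]
}}

```text
t: 4.55
tcp_pos: [0.4522, -0.1103, 0.0822]
tool_rot: [-0.0, 1.0, 0.0, -0.001]
force: [-0.2, 1.8, 9.7]
finger_gap: 0.289
gripper_force: 50.5
```

Run:
```python
from h import *
s,d=snap('top'); im=cv2.cvtColor(d['pixels'],cv2.COLOR_RGB2BGR)
a=cv2.resize(im[128:203,348:428],None,fx=7,fy=7,interpolation=cv2.INTER_CUBIC)
s,d=snap('scene'); im=cv2.cvtColor(d['pixels'],cv2.COLOR_RGB2BGR); 
b=cv2.resize(im[130:205,290:322+58],None,fx=7,fy=7,interpolation=cv2.INTER_CUBIC)
cv2.imwrite('pics/red1.png',cv2.resize(np.hstack([a,b]),(800,356)))
print(s['tcp_pos'],s['t'])
```

```text
[ 0.45234641 -0.11026381  0.08218406] 4.6
```

View pics/red1.png

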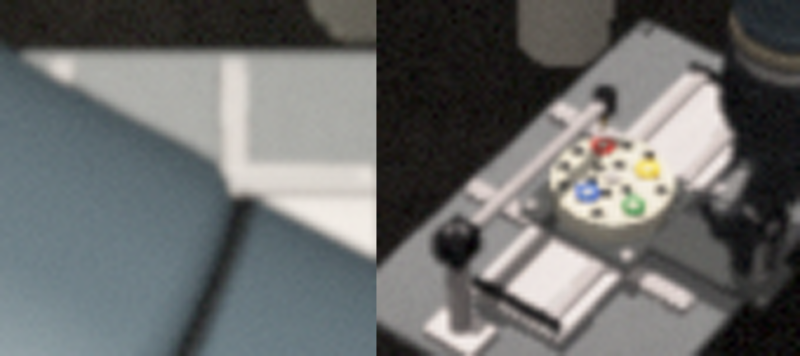

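The top view is blocked by the arm. In the scene view the tip sits at about the red spot (603,130–145). I'll let go, rise and check with the wrist camera.

Request:
{"op": "step_hand", "data": {
  "steps": [
    {"jaw":0},
    {"jaw":0},
    {"jaw":0},
    {"jaw":0},
    {"jaw":0},
    {"jaw":0},
    {"jaw":1},
    {"jaw":1},
    {"jaw":1},
    {"jaw":1},
    {"jaw":1},
    {"trans":[0, 0, -0.03], "jaw":1},
    {"trans":[0, 0, -0.06], "jaw":1},
    {"trans":[0, 0, -0.1], "jaw":1},
    {"trans":[0, 0, -0.14], "jaw":1},
    {"trans":[0.03, 0, -0.17], "jaw":1},
    {"trans":[0.03, 0, -0.17], "jaw":1},
    {"trans":[0.03, 0, -0.17], "jaw":1},
    {"trans":[0.03, 0, -0.17], "jaw":1}
  ]
}}

```text
t: 6.55
tcp_pos: [0.4239, -0.1107, 0.2504]
tool_rot: [-0.0, 1.0, 0.0, -0.001]
force: [0.3, -0.7, 0.1]
finger_gap: 1.001
gripper_force: 0.0
```

Run:
```python
from h import *
s,d=wsnap(); np.savez('w2.npz',R=d['R'],t=d['t'])
im=cv2.cvtColor(d['pixels'],cv2.COLOR_RGB2BGR)
cv2.imwrite('pics/w2.png',cv2.resize(im[230:350,240:400],None,fx=5,fy=5,interpolation=cv2.INTER_CUBIC))
```

```text
(no output)
```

View pics/w2.png

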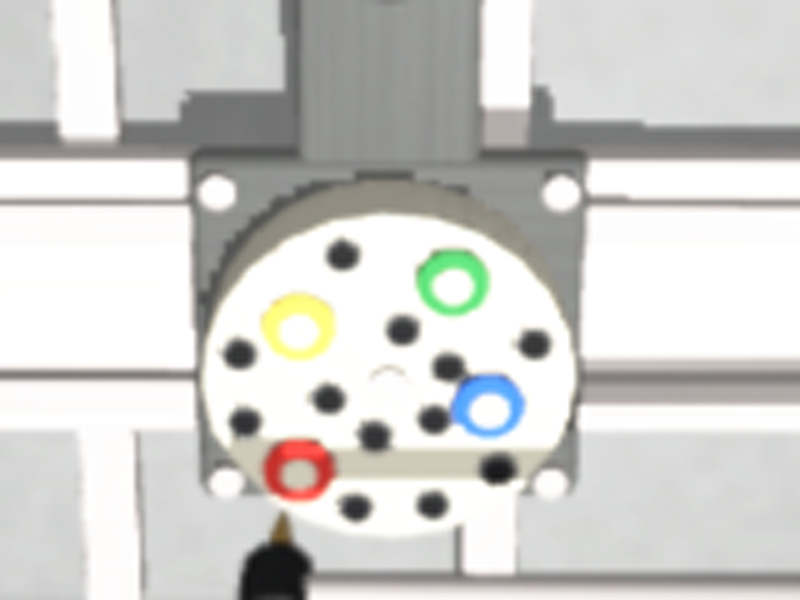

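In this crop the tip is at (283,513), the red dot at (299,475) and the blue dot at (490,411), at 5x.

Run:
```python
from h import *
s,d=wsnap()
P=lambda a,b,z:world(s,d,240+(a+.5)/5-.5,230+(b+.5)/5-.5,z).round(4)
t=P(283,512,.078);r=P(299,474.5,.067);b=P(490,411.5,.067);print(t,r,b,t-r,t-b,s['tcp_pos'])
```

```text
[ 0.5911 -0.1339  0.078 ] [ 0.5899 -0.131   0.067 ] [ 0.5733 -0.088   0.067 ] [ 0.0012 -0.0029  0.011 ] [ 0.0178 -0.0459  0.011 ] [ 0.42384945 -0.11065938  0.25015362]
```

The error is about 3 mm, so I'll re-grip, correct, hold, and check again from the same pose.

Request:
{"op": "step_hand", "data": {
  "steps": [
    {"trans":[-0.03, 0, 0.04], "jaw":1},
    {"trans":[-0.03, 0, 0.08], "jaw":1},
    {"trans":[-0.03, 0, 0.12], "jaw":1},
    {"trans":[-0.03, 0, 0.15], "jaw":1},
    {"trans":[-0.03, 0, 0.17], "jaw":1},
    {"trans":[-0.03, 0, 0.17], "jaw":1},
    {"trans":[-0.03, 0, 0.17], "jaw":1},
    {"trans":[-0.03, 0, 0.17], "jaw":0},
    {"trans":[-0.03, 0, 0.17], "jaw":0},
    {"trans":[-0.03, 0, 0.17], "jaw":0},
    {"trans":[-0.03, 0, 0.17], "jaw":0},
    {"trans":[-0.03, 0, 0.17], "jaw":0},
    {"trans":[-0.03, 0, 0.17], "jaw":0},
    {"trans":[-0.031, -0.001, 0.17], "jaw":0},
    {"trans":[-0.0315, -0.0025, 0.17], "jaw":0}
  ],
  "squeeze": 50
}}

```text
t: 8.15
tcp_pos: [0.4552, -0.1131, 0.0822]
tool_rot: [-0.0, 1.0, 0.0, 0.0]
force: [-1.0, 1.1, 6.3]
finger_gap: 0.287
gripper_force: 48.6
```

Request:
{"op": "step_hand", "data": {
  "steps": [
    {"jaw":0},
    {"jaw":0},
    {"jaw":0},
    {"jaw":0},
    {"jaw":0},
    {"jaw":0},
    {"jaw":0},
    {"jaw":0},
    {"jaw":0},
    {"jaw":0},
    {"jaw":0},
    {"jaw":0}
  ]
}}

```text
t: 9.35
tcp_pos: [0.4554, -0.1133, 0.0822]
tool_rot: [-0.0, 1.0, -0.0, 0.0]
force: [-0.4, 0.7, 6.1]
finger_gap: 0.29
gripper_force: 48.6
```

Request:
{"op": "step_hand", "data": {
  "steps": [
    {"jaw":1},
    {"jaw":1},
    {"jaw":1},
    {"jaw":1},
    {"jaw":1},
    {"trans":[0, 0, -0.03], "jaw":1},
    {"trans":[0, 0, -0.06], "jaw":1},
    {"trans":[0, 0, -0.1], "jaw":1},
    {"trans":[0, 0, -0.14], "jaw":1},
    {"trans":[0.0315, 0.0025, -0.17], "jaw":1},
    {"trans":[0.0315, 0.0025, -0.17], "jaw":1},
    {"trans":[0.0315, 0.0025, -0.17], "jaw":1},
    {"trans":[0.0315, 0.0025, -0.17], "jaw":1}
  ]
}}

```text
t: 10.65
tcp_pos: [0.4239, -0.1108, 0.2505]
tool_rot: [0.0, 1.0, 0.0, -0.0]
force: [0.8, 0.0, 0.3]
finger_gap: 1.0
gripper_force: 0.0
```

Run:
```python
from h import *
s,d=wsnap()
for k,v in spots(s,d,(270,270,365,345)).items(): print(k,*v)
im=cv2.cvtColor(d['pixels'],cv2.COLOR_RGB2BGR)
cv2.imwrite('pics/w3.png',cv2.resize(im[230:350,240:400],None,fx=5,fy=5,interpolation=cv2.INTER_CUBIC))
```

```text
red 296.7 324.2 102 [ 0.5902 -0.1344  0.067 ]
yellow 296.6 295.5 70 [ 0.5527 -0.1337  0.067 ]
green 327.2 286.7 71 [ 0.5418 -0.1002  0.067 ]
blue 334.5 311.5 84 [ 0.5734 -0.0917  0.067 ]
```

View pics/w3.png

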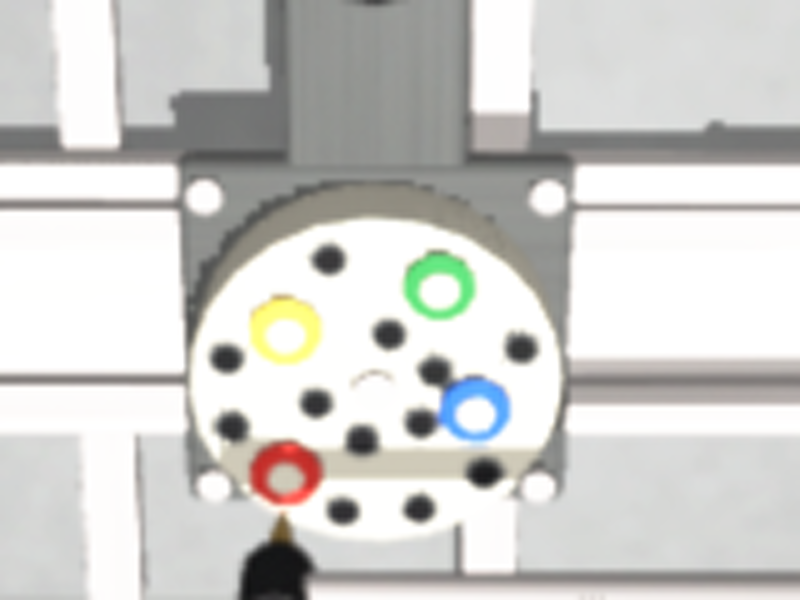

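The tip is at (282,513) and the red dot at (285,479), about 1 mm apart or less once parallax is removed, and it was held for over a second. On to blue, +0.0172 in x and −0.0435 in y.

Request:
{"op": "step_hand", "data": {
  "steps": [
    {"trans":[-0.0315, -0.0025, 0.04], "jaw":1},
    {"trans":[-0.0315, -0.0025, 0.08], "jaw":1},
    {"trans":[-0.0315, -0.0025, 0.12], "jaw":1},
    {"trans":[-0.0315, -0.0025, 0.15], "jaw":1},
    {"trans":[-0.0315, -0.0025, 0.17], "jaw":1},
    {"trans":[-0.0315, -0.0025, 0.17], "jaw":1},
    {"trans":[-0.0315, -0.0025, 0.17], "jaw":1},
    {"trans":[-0.0315, -0.0025, 0.17], "jaw":0},
    {"trans":[-0.0315, -0.0025, 0.17], "jaw":0},
    {"trans":[-0.0315, -0.0025, 0.17], "jaw":0},
    {"trans":[-0.0315, -0.0025, 0.17], "jaw":0},
    {"trans":[-0.0315, -0.0025, 0.17], "jaw":0},
    {"trans":[-0.0315, -0.0025, 0.17], "jaw":0}
  ],
  "squeeze": 50
}}

```text
t: 12.0
tcp_pos: [0.4557, -0.1135, 0.0822]
tool_rot: [-0.0, 1.0, -0.0, 0.001]
force: [-1.4, -0.7, 6.2]
finger_gap: 0.291
gripper_force: 48.7
```

Request:
{"op": "step_hand", "data": {
  "steps": [
    {"trans":[-0.004, -0.01, 0], "jaw":0},
    {"trans":[-0.008, -0.02, 0], "jaw":0},
    {"trans":[-0.012, -0.03, 0], "jaw":0},
    {"trans":[-0.016, -0.04, 0], "jaw":0},
    {"trans":[-0.0172, -0.0435, 0], "jaw":0},
    {"trans":[-0.0172, -0.0435, 0], "jaw":0},
    {"trans":[-0.0172, -0.0435, 0], "jaw":0},
    {"trans":[-0.0172, -0.0435, 0], "jaw":0}
  ]
}}

```text
t: 12.8
tcp_pos: [0.4732, -0.1575, 0.0822]
tool_rot: [-0.0, 1.0, -0.001, 0.001]
force: [-0.4, -2.4, 5.8]
finger_gap: 0.288
gripper_force: 49.1
```

Request:
{"op": "step_hand", "data": {
  "steps": [
    {"jaw":1},
    {"jaw":1},
    {"jaw":1},
    {"jaw":1},
    {"jaw":1},
    {"trans":[0, 0, -0.03], "jaw":1},
    {"trans":[0, 0, -0.06], "jaw":1},
    {"trans":[0, 0, -0.1], "jaw":1},
    {"trans":[0, 0, -0.14], "jaw":1},
    {"trans":[0.0487, 0.046, -0.17], "jaw":1},
    {"trans":[0.0487, 0.046, -0.17], "jaw":1},
    {"trans":[0.0487, 0.046, -0.17], "jaw":1},
    {"trans":[0.0487, 0.046, -0.17], "jaw":1}
  ]
}}

```text
t: 14.1
tcp_pos: [0.4242, -0.111, 0.2516]
tool_rot: [-0.0, 1.0, -0.001, 0.001]
force: [0.8, -0.3, -0.3]
finger_gap: 1.0
gripper_force: 0.0
```

Run:
```python
from h import *
s,d=wsnap()
for k,v in spots(s,d,(240,270,365,350)).items(): print(k,*v)
im=cv2.cvtColor(d['pixels'],cv2.COLOR_RGB2BGR)
cv2.imwrite('pics/w4.png',cv2.resize(im[230:350,240:400],None,fx=5,fy=5,interpolation=cv2.INTER_CUBIC))
P=lambda a,b,z:world(s,d,240+(a+.5)/5-.5,230+(b+.5)/5-.5,z).round(4)
print(P(282,512,.078),P(188,208,.034))
```

```text
red 259.1 335.5 83 [ 0.6077 -0.1785  0.067 ]
yellow 258.0 307.5 70 [ 0.5701 -0.1778  0.067 ]
green 288.0 299.4 66 [ 0.5596 -0.1439  0.067 ]
blue 295.7 323.2 83 [ 0.5908 -0.1359  0.067 ]
[ 0.5938 -0.1349  0.078 ] [ 0.5432 -0.1592  0.034 ]
```

View pics/w4.png

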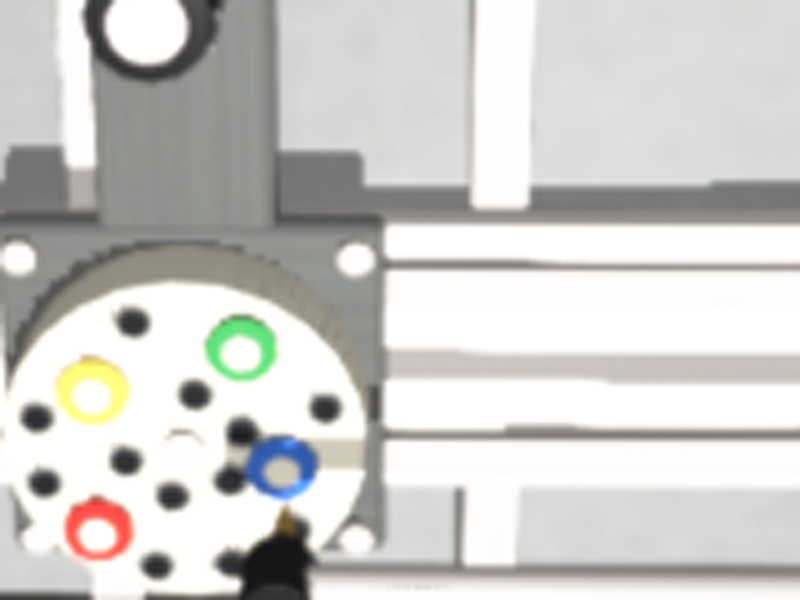

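The tip is at (286,507) and the blue dot at (281,472).

Run:
```python
from h import *
s,d=wsnap()
P=lambda a,b,z:world(s,d,240+(a+.5)/5-.5,230+(b+.5)/5-.5,z).round(4)
t,b=P(286.5,507,.078),P(281,472,.067); print(t,b,t-b,'red case',P(282,512,.078)-P(285,479,.067))
h=cv2.cvtColor(d['pixels'],cv2.COLOR_RGB2HSV)[150:260,100:280].astype(int)
m=((h[...,0]>8)&(h[...,0]<20)&(h[...,1]>150)&(h[...,2]>120)).astype(np.uint8)
p=cv2.moments(m,True); u,v=p['m10']/p['m00']+100,p['m01']/p['m00']+150
k=world(s,d,u,v,.034); print(p['m00'],u,v,k, s['tcp_pos'], Ro.from_quat(s['tool_rot']).as_matrix().T@(k-s['tcp_pos']))
```

```text
[ 0.5924 -0.1344  0.078 ] [ 0.5919 -0.1363  0.067 ] [0.0005 0.0019 0.011 ] red case [-1.0e-04  0.0e+00  1.1e-02]
183.0 173.4207650273224 226.68852459016392 [ 0.48629946 -0.27593963  0.034     ] [ 0.42464798 -0.11141345  0.25128102] [-0.06136614 -0.16436449  0.21748407]
```

The blue error is about 2 mm in y. That is within tolerance, but I'll trim it.

Request:
{"op": "step_hand", "data": {
  "steps": [
    {"trans":[-0.03, -0.046, 0.02], "jaw":1},
    {"trans":[-0.0487, -0.046, 0.04], "jaw":1},
    {"trans":[-0.0487, -0.046, 0.08], "jaw":1},
    {"trans":[-0.0487, -0.046, 0.12], "jaw":1},
    {"trans":[-0.0487, -0.046, 0.15], "jaw":1},
    {"trans":[-0.0487, -0.046, 0.17], "jaw":1},
    {"trans":[-0.0487, -0.046, 0.17], "jaw":1},
    {"trans":[-0.0487, -0.046, 0.17], "jaw":1},
    {"trans":[-0.0487, -0.046, 0.17], "jaw":0},
    {"trans":[-0.0487, -0.046, 0.17], "jaw":0},
    {"trans":[-0.0487, -0.046, 0.17], "jaw":0},
    {"trans":[-0.0487, -0.046, 0.17], "jaw":0},
    {"trans":[-0.0487, -0.046, 0.17], "jaw":0},
    {"trans":[-0.0487, -0.046, 0.17], "jaw":0},
    {"trans":[-0.049, -0.0442, 0.17], "jaw":0},
    {"trans":[-0.049, -0.0442, 0.17], "jaw":0},
    {"trans":[-0.049, -0.0442, 0.17], "jaw":0}
  ],
  "squeeze": 50
}}

```text
t: 15.9
tcp_pos: [0.4733, -0.1553, 0.0822]
tool_rot: [-0.0, 1.0, -0.001, 0.001]
force: [-1.1, -0.5, 5.7]
finger_gap: 0.289
gripper_force: 48.8
```

Request:
{"op": "step_hand", "data": {
  "steps": [
    {"jaw":1},
    {"jaw":1},
    {"jaw":1},
    {"jaw":1},
    {"jaw":1},
    {"trans":[0, 0, -0.03], "jaw":1},
    {"trans":[0, 0, -0.06], "jaw":1},
    {"trans":[0, 0, -0.1], "jaw":1},
    {"trans":[0, 0, -0.14], "jaw":1},
    {"trans":[0.049, 0.0442, -0.17], "jaw":1},
    {"trans":[0.049, 0.0442, -0.17], "jaw":1},
    {"trans":[0.049, 0.0442, -0.17], "jaw":1},
    {"trans":[0.049, 0.0442, -0.17], "jaw":1}
  ]
}}

```text
t: 17.2
tcp_pos: [0.4243, -0.111, 0.2516]
tool_rot: [-0.0, 1.0, -0.001, 0.001]
force: [0.9, -0.1, -0.4]
finger_gap: 1.0
gripper_force: 0.0
```

Run:
```python
from h import *
s,d=wsnap('w5.png')
v=spots(s,d,(240,270,365,350))['blue']; print(v,s['tcp_pos'])
```

```text
(297.6, 323.5, 91, array([ 0.5913, -0.1338,  0.067 ])) [ 0.4242679  -0.1110067   0.25163356]
```

Blue is now at (0.5913, −0.1338), on the tip. Next is the key, with the fingers shut.

Request:
{"op": "step_hand", "data": {
  "steps": [
    {"trans":[-0.016, -0.042, 0], "jaw":0},
    {"trans":[-0.032, -0.084, 0], "jaw":0},
    {"trans":[-0.048, -0.126, 0], "jaw":0},
    {"trans":[-0.064, -0.167, 0], "jaw":0},
    {"trans":[-0.064, -0.167, 0.03], "jaw":0},
    {"trans":[-0.064, -0.167, 0.07], "jaw":0},
    {"trans":[-0.064, -0.167, 0.11], "jaw":0},
    {"trans":[-0.064, -0.167, 0.15], "jaw":0},
    {"trans":[-0.064, -0.167, 0.18], "jaw":0},
    {"trans":[-0.064, -0.167, 0.187], "jaw":0},
    {"trans":[-0.064, -0.167, 0.187], "jaw":0},
    {"trans":[-0.064, -0.167, 0.187], "jaw":0}
  ],
  "squeeze": 20
}}

```text
t: 18.45
tcp_pos: [0.4888, -0.2788, 0.0649]
tool_rot: [-0.0, 1.0, -0.001, 0.001]
force: [-0.2, 0.4, -0.1]
finger_gap: -0.003
gripper_force: 0.0
```

Request:
{"op": "step_hand", "data": {
  "steps": [
    {"trans":[0, 0, 0.004], "jaw":0},
    {"trans":[0, 0, 0.007], "jaw":0},
    {"trans":[0, 0, 0.01], "jaw":0},
    {"trans":[0, 0, 0.012], "jaw":0},
    {"trans":[0, 0, 0.012], "jaw":0}
  ]
}}

```text
t: 18.95
tcp_pos: [0.4885, -0.2782, 0.0528]
tool_rot: [-0.0, 1.0, -0.001, 0.001]
force: [0.0, 0.1, 2.5]
finger_gap: 0.001
gripper_force: 1.6
```

Contact is made at 2.5 N, about half travel. I'll press further, then lift off.

Request:
{"op": "step_hand", "data": {
  "steps": [
    {"trans":[0, 0, 0.002], "jaw":0},
    {"trans":[0, 0, 0.003], "jaw":0},
    {"trans":[0, 0, 0.0035], "jaw":0},
    {"trans":[0, 0, 0.0035], "jaw":0},
    {"trans":[0, 0, 0.0035], "jaw":0}
  ]
}}

```text
t: 19.45
tcp_pos: [0.4885, -0.2782, 0.05]
tool_rot: [-0.0, 1.0, -0.001, 0.001]
force: [-0.3, 0.6, 10.7]
finger_gap: -0.0
gripper_force: 5.1
```

The force is 10.7 N, above the 5 N spring, so the key is on its stop. Now I'll lift and check.

Request:
{"op": "step_hand", "data": {
  "steps": [
    {"jaw":0},
    {"trans":[0, 0, -0.01], "jaw":0},
    {"trans":[0, 0, -0.04], "jaw":0},
    {"trans":[0, 0, -0.08], "jaw":0},
    {"trans":[0, 0, -0.12], "jaw":0},
    {"trans":[0, 0, -0.16], "jaw":0},
    {"trans":[0.03, 0.08, -0.201], "jaw":0},
    {"trans":[0.064, 0.13, -0.201], "jaw":0},
    {"trans":[0.064, 0.167, -0.201], "jaw":0},
    {"trans":[0.064, 0.167, -0.201], "jaw":0},
    {"trans":[0.064, 0.167, -0.201], "jaw":0},
    {"trans":[0.064, 0.167, -0.201], "jaw":0},
    {"trans":[0.064, 0.167, -0.201], "jaw":0}
  ]
}}

```text
t: 20.75
tcp_pos: [0.4245, -0.1117, 0.2498]
tool_rot: [0.0, 1.0, -0.0, 0.0]
force: [-0.1, 0.2, -0.0]
finger_gap: 0.003
gripper_force: 0.0Traceback (most recent call last):
```

Run:
```python
from h import *
s,d=wsnap('w6.png')
print(spots(s,d,(240,270,365,350))['blue'],s['tcp_pos'],s['t'])
h=cv2.cvtColor(d['pixels'],cv2.COLOR_RGB2HSV)[150:260,100:280].astype(int)
p=np.argwhere((h[...,0]>8)&(h[...,0]<20)&(h[...,1]>150)&(h[...,2]>120)); v,u=p.mean(0)+(150,100); print(world(s,d,u,v))
im=cv2.imread('pics/w6.png'); cv2.imwrite('pics/w6c.png',cv2.resize(im[230:350,240:400],None,fx=5,fy=5,interpolation=cv2.INTER_CUBIC))
```

```text
  File "<stdin>", line 3, in <module>
KeyError: 'blue'
```

The shut fingers probably hide the spot, so I'll open them and look again.

Request:
{"op": "step_hand", "data": {
  "steps": [
    {"jaw":1},
    {"jaw":1},
    {"jaw":1},
    {"jaw":1},
    {"jaw":1},
    {"jaw":1},
    {"jaw":1},
    {"jaw":1}
  ]
}}

```text
t: 21.6
tcp_pos: [0.4239, -0.1108, 0.2498]
tool_rot: [-0.0, 1.0, 0.0, -0.0]
force: [0.1, 1.1, 0.5]
finger_gap: 0.998
gripper_force: 0.0
```

Run:
```python
from h import *
s,d=wsnap('w7.png')
h=cv2.cvtColor(d['pixels'],cv2.COLOR_RGB2HSV)[150:260,100:280].astype(int)
p=np.argwhere((h[...,0]>8)&(h[...,0]<20)&(h[...,1]>150)&(h[...,2]>120)); v,u=p.mean(0)+(150,100); print(world(s,d,u,v))
im=cv2.imread('pics/w7.png'); cv2.imwrite('pics/w7c.png',cv2.resize(im[230:350,240:400],None,fx=5,fy=5,interpolation=cv2.INTER_CUBIC))
print(spots(s,d,(240,270,365,350)),s['tcp_pos'],s['t'])
```

```text
[ 0.48697841 -0.2764258   0.03334974]
{'red': (260.6, 337.5, 87, array([ 0.6079, -0.1761,  0.067 ])), 'yellow': (259.4, 309.6, 71, array([ 0.5706, -0.1755,  0.067 ])), 'green': (289.5, 301.3, 71, array([ 0.5598, -0.1417,  0.067 ])), 'blue': (297.2, 325.2, 89, array([ 0.5913, -0.1338,  0.067 ]))} [ 0.42386541 -0.11077749  0.24982808] 21.6
```

View pics/w7c.png

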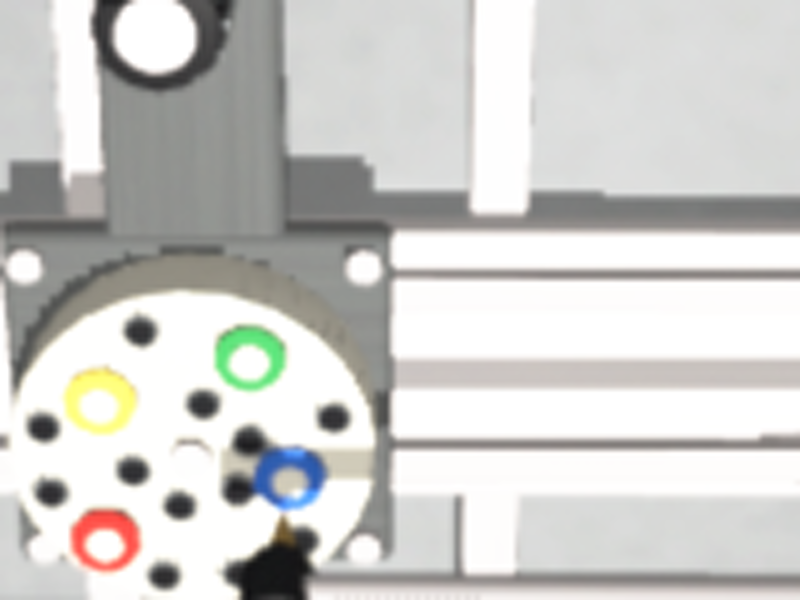

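The tip is at (283,515) and the blue dot at (290,482), within about 1 mm. The key top reads about 33 mm against 34 mm when up, so it has come up again. Handing in.

```bash
python3 -c "
from station import manip, optics, probe_bus, ticket
print(ticket.sign_off())"
```

```text
the job is handed in; nothing more can be done
None
```

Job handed in at about 21.6 s: the red spot was held under the pointer for over a second, the blue spot then set within about 1 mm of it by the wrist camera and released, and the record key pressed to its stop and let up; the hand-in returned no verdict.

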